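# Load a capacitor housing and hold it in the soldering jig's corner

### The arm

A 6-joint arm with a two-finger parallel gripper is mounted at the origin on the work surface. World frame = base frame: x ahead of the robot, y to its left, z up, the work surface at z = 0. Lengths are in mm, angles in rad, forces in N, time in s.
With the tool pointing down it reaches from about 350 to 975 mm from the base axis. Payload 7.1 kg.
Tool frame: the origin (TCP) lies at the very end of the fingers, on their centre line; the grasp point (between the pads) lies 19 mm behind it; z points along the fingers, y is the direction in which the jaws open and shut (so a half turn about z gives the same grasp; the last joint's range is limited). The gripper opens to 88 mm and grips with 3 to 60 N. Pads are 20 mm wide; open, the fingers measure 115 mm over their backs; the gripper's body (75 mm by 178 mm) begins 61 mm behind the grasp point.
Start: joints at [-1.304, 0.423, 1.63, -0, 1.089, -0.019], TCP at [176.221, -599.626, 222.675] pointing down, gripper open.
Joint ranges: [-3, 3], [-0.9, 2.11], [0.09, 2.58], [-1.31, 4.45], [0.11, 2.69], [-2.54, 2.54]. Speed limits (rad/s): [2.39, 2.39, 3.01, 3.14, 3.14, 3.14].

### API

Orientations are given as a rotation vector (axis times angle).
In Python, from workcell import monitor, vision, order, find_in, regions_of, place_of gives the robot as it stands. The module is installed in compiled form; this text tells all that it offers.
- The arm moves only by the tool carry_out, never from a script. Its argument "targets" is a list of rows, each a list of 3 entries, a list of its own where there are three numbers: the turn, a rotation vector about the world's x, y, z in degrees, then the shift along the world's x, y, z in mm, then the finger opening in mm, from 0 to 87.8. In form: [[[rx, ry, rz], [x, y, z], hand], ...]. A call has 1 to 10 rows; each row is the pose to reach, as a shift and turn from the pose commanded when the call began; what a row does not reach only later rows make up. A row lasts 1/12 s, in which the tool goes at most 41.7 mm and 7.16 degrees, less where a joint would pass 70% of its speed; a pose out of reach is approached as far as the arm can. A call with a gripper value outside its range is refused whole. The fingers move at their own pace and stop on an object; the grip force is fixed at half the most. Time passes only in rows, so rows that repeat a pose let the fingers close. It gives the time, the measured TCP pose, the force and the opening at its end, in the units of the state.
- monitor.get_obs(): the state, without advancing time (a new reading comes with each control period).
- vision.get_image(name): name is "side" or "top"; returns the picture (384x512x3 uint8, red, green, blue); there is no depth.
- vision.camera_model(name): a dict with "K" (3x3 intrinsics, pixels), "rvec" (rotation vector, rad) and "tvec" (3), from world to camera coordinates, as OpenCV has them. Camera axes: x right, y down, z forward; pixel columns grow to the right and rows downward; lengths in mm; the calibration is good to about 2 mm. A picture is of the moment at which its call begins. camera_model takes no time and is no camera call.
- order.close_job(): hands the job in, once; it reports no verdict.
Trained networks look in the newest picture that a camera, given by its name, has taken for a name from the list of things; names that differ only in an ending like _2 or _b are one class to them, and where a whole thing is asked for, a point or a joint stands for the part that bears it (a point fixed in the world has none). Each returns a list of dicts, best first, with "confidence" (0 to 1); they miss things now and then, are a little off and sometimes report something else, mostly with a low value. They report only what shows in the picture. A call takes as long as a camera call. They do not tell look-alikes from the thing itself.
- find_in(query, camera): "point" ([x, y, z] in mm, in the coordinates of the camera as it stood for that picture, good to about 4 mm: the middle of the surface that is visible of it).
- regions_of(query, camera): "mask" (384x512 bool, what is visible of it).
- place_of(query, camera): "point" ([x, y, z] in mm, in the coordinates of the camera as it stood for that picture, good to about 4 mm: a listed point, or the origin of a listed thing).
The state is a dict: "t": time; "qpos": joint angles; "qvel": joint speeds; "joint_torque": joint torques, N m; "ee_pos": TCP position; "orientation": TCP orientation; "ft_force": force on the tool from outside, world axes, zero at the start; "moment": the same for the moment, N m; "width": finger opening in mm.
Only numpy, scipy, OpenCV 4.12 (cv2) and the standard library are available. Lean on these libraries where they do the work, as an engineer would, in place of code of your own. Each camera call takes 0.05 s, during which the arm holds its last target.

### The job

Take the tall round-bottomed capacitor can from the black pocket tray and lower it gently, without dropping it, into the deep bore of the aluminium housing until it stands on the bottom, and let go of it. Then bring the housing with the can in it onto the steel plate of the corner jig and press it flat and square into the corner, firmly against both fences at once. Finish while still holding it pressed there with the gripper; leave everything else on the bench where it is.

Things in the scene. Friction and masses are not known exactly. Their poses are not given: they have to be found in the camera images.
- can_mid (a point): Centre (half-way up) of the tall capacitor can: black sleeve, bright flat top, upright; 30 mm diameter, 72 mm tall, bottom a full hemisphere (radius 15 mm), straight-sided above that; about 80 g. z points up the can. It starts in one of the tray's three pockets (which one varies), its bottom 4 mm above the bench, its top 40 mm above the tray.
- tray: Fixed black pocket tray, 230 mm (its x) x 70 x 36 mm tall, origin at the centre of its underside. Three round pockets in a row along its x, 75 mm apart, the middle one at its centre, 31 mm wide and 32 mm deep. One holds the tall can, two the short cans.
- housing_mid (a point): Centre of the loose plain aluminium housing: a square block 56 x 56 mm, 50 mm tall (this point is 25 mm above its underside), axes square to its sides, z up; about 300 g. Central round bore in its top, 38 mm wide, 44 mm deep (floor 6 mm above the underside): a can standing in it sticks out 28 mm. It starts on the bench; any side may go against either fence.
- corner (a point): Corner of the jig: point on the top face of its plate where the inner faces of the two fences would meet (they stop 10 mm short of it). z up. The far fence's inner face is the plane x = 0 of this frame, the side fence's the plane y = 0; the free space lies at negative x and y, 120 mm each way.
- jig: The fixed corner jig: polished, slippery steel plate (friction about 0.2, the fences too) 140 x 140 mm, 6 mm thick, on the bench; origin at the centre of its underside, axes as the corner's. Its fences are only 16 mm tall above the plate, so a gripper holding the upper half of the housing passes over them.
- fence_far: The rigid fixed fence on the corner's +x side, 14 x 90 x 16 mm; origin at the centre of its underside, on the plate, 7 mm behind its inner face; axes as the corner's.
- fence_side: The rigid fixed fence on the corner's +y side, 90 x 14 x 16 mm; origin at the centre of its underside, on the plate, 7 mm behind its inner face; axes as the corner's.
- can: The tall can again: origin at the lowest point of its round bottom.
- housing: The housing again: origin at the centre of its underside.
- short_a_mid (a point): Centre of one short flat-bottomed can, 30 mm diameter, 48 mm tall, in a tray pocket; its top is 16 mm above the tray. Not to be moved.
- short_b_mid (a point): Centre of the other short can, alike. Not to be moved.
- spool_mid (a point): Centre of a loose grey spool, 58 mm diameter, 41 mm tall, standing. Not to be moved.
- driver_grip (a point): Middle of the handle of a loose screwdriver lying on the bench, 170 mm long. Not to be moved.
- pliers_mid (a point): Middle of loose blue-handled pliers lying on the bench, about 130 mm long, 12 mm high. Not to be moved.
- cover_mid (a point): Centre of a loose aluminium cover plate lying on the bench, 56 x 56 mm, 11 mm high with its boss. Not to be moved.
Not all that is in view belongs to the job. Leave any green look-alike of the can alone. Of the things that look like the jig, the larger one is meant.

How it is judged:
By the outcome, as a careful person would: the job done as asked, in the order asked, and still so for the second after the job is handed in, while the arm keeps its last pose, push and grip.
It also fails if it takes over 72 s, if anything falls off the work surface, if the arm or the gripper's body presses on something with over 40 N, if the wrist force passes 120 N, or if a joint passes its speed limit or range.

## Working session

There is one attempt and no reset: what is moved stays moved. The work goes in short steps, Python scripts to look and compute and a tool call to move; the robot and the scene stay as the last step left them, time stands still between calls to the robot, and variables do not carry over. Pictures are saved under pics/ and viewed, and the job is handed in when it is done.

Besides the shell and the picture viewer there is one more tool, called after ">>>" in YAML: its name, and indented under it one key for each argument. carry_out: Moves the arm, as the interface text tells. Its arguments: {"type":"object","properties":{"targets":{"type":"array","items":{"type":"array"}}},"required":["targets"]}

```bash
mkdir -p pics
cat > h.py <<'E'
import numpy as np,cv2
from workcell import monitor, vision, order, find_in, regions_of, place_of
def cam(n):
    m=vision.camera_model(n);R=cv2.Rodrigues(np.array(m["rvec"],float))[0];return np.array(m["K"]),R,np.array(m["tvec"],float).ravel()
def w(n,p):
    K,R,t=cam(n);return R.T@(np.array(p)-t)
def proj(n,P):
    K,R,t=cam(n);q=K@(R@np.array(P,float)+t);return q[:2]/q[2]
def ray(n,u,v,z):
    K,R,t=cam(n);d=R.T@np.linalg.inv(K)@np.array([u,v,1.]);c=-R.T@t;return c+d*(z-c[2])/d[2]
def save(n,f,s=1.5):
    im=vision.get_image(n);cv2.imwrite(f,cv2.resize(im[:,:,::-1],None,fx=s,fy=s,interpolation=cv2.INTER_CUBIC));return im
E
python3 - <<'E'
from h import *
save("top","pics/t0.png");save("side","pics/s0.png")
for n in("top","side"):
    K,R,t=cam(n);print(n,K.round(1).tolist(),(-R.T@t).round(),R.round(3).tolist())
    for q in["can_mid","tray","housing_mid","corner","jig","short_a_mid","spool_mid","driver_grip","pliers_mid","cover_mid","fence_far","fence_side"]:
        for d in place_of(q,n):
            if d["confidence"]>.2:print(n,q,w(n,d["point"]).round(1),round(d["confidence"],2),proj(n,w(n,d["point"])).round())
print(monitor.get_obs())
E
```

```text
top [[364.8, 0.0, 253.5], [0.0, 364.8, 190.4], [0.0, 0.0, 1.0]] [ 407.   13. 1234.] [[0.007, -1.0, -0.002], [-0.998, -0.007, -0.057], [0.057, 0.002, -0.998]]
top can_mid [ 490.6 -310.6   40.3] 0.68 [353. 186.]
top can_mid [ 458.4 -385.7   36. ] 0.43 [376. 196.]
top tray [ 493.7 -307.2   -2.4] 0.57 [349. 186.]
top housing_mid [596.8   0.8  23.9] 0.63 [258. 154.]
top corner [246.5 461.9   0.8] 0.98 [120. 258.]
top corner [589.1 312.1   2.6] 0.65 [167. 157.]
top corner [607.8 261.1   4.5] 0.57 [182. 151.]
top jig [550.5 251.7  -1.6] 0.97 [184. 168.]
top jig [ 363.7 -104.1    8.8] 0.51 [289. 224.]
top jig [ 565.7 -311.9   29.3] 0.41 [352. 164.]
top short_a_mid [ 567.7 -313.    30.7] 0.52 [353. 163.]
top spool_mid [ 761.3 -102.4   25.2] 0.8 [289. 106.]
top driver_grip [296.2 205.3  12.8] 0.51 [196. 244.]
top pliers_mid [ 363.1 -109.     8.7] 0.79 [291. 225.]
top pliers_mid [590.3 311.8   1.6] 0.65 [167. 157.]
top pliers_mid [740.2  96.7   7.9] 0.37 [230. 113.]
top cover_mid [739.4  97.8   4.4] 0.73 [230. 114.]
top fence_far [611.1 261.8   5.5] 0.62 [181. 150.]
top fence_far [260.9 419.7  
[... 1352 characters left out ...]
_side [205.5 453.1   2.2] 0.42 [151. 144.]
{'t': 1.3, 'qpos': array([-1.30401634e+00,  4.23111330e-01,  1.62992361e+00,  1.04325374e-05,
        1.08860683e+00, -1.90370784e-02]), 'qvel': array([-0.00078763,  0.00054408,  0.00151168, -0.00037325, -0.00106213,
       -0.00056667]), 'joint_torque': array([ 2.78746564e-03, -5.44585812e+01, -2.74038863e+01,  6.45608129e-02,
        1.66871067e-02, -3.21274761e-06]), 'ee_pos': array([ 176.20976415, -599.6108965 ,  222.65868783]), 'orientation': array([-3.10951879e+00, -4.47419150e-01, -4.87547808e-06]), 'ft_force': array([-0.83637297,  0.25172573,  0.36573745]), 'moment': array([-0.01647881, -0.01192564, -0.0242996 ]), 'width': 87.71983319143541}
```

View pics/t0.png

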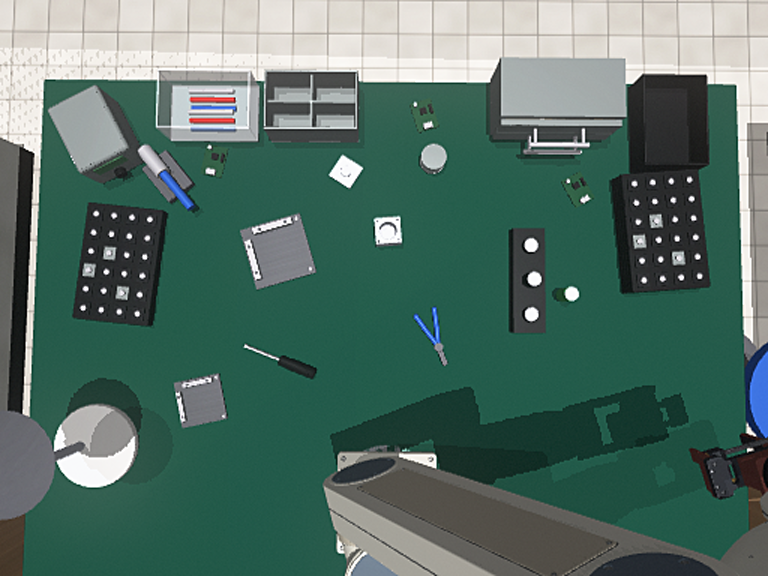

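View pics/s0.png

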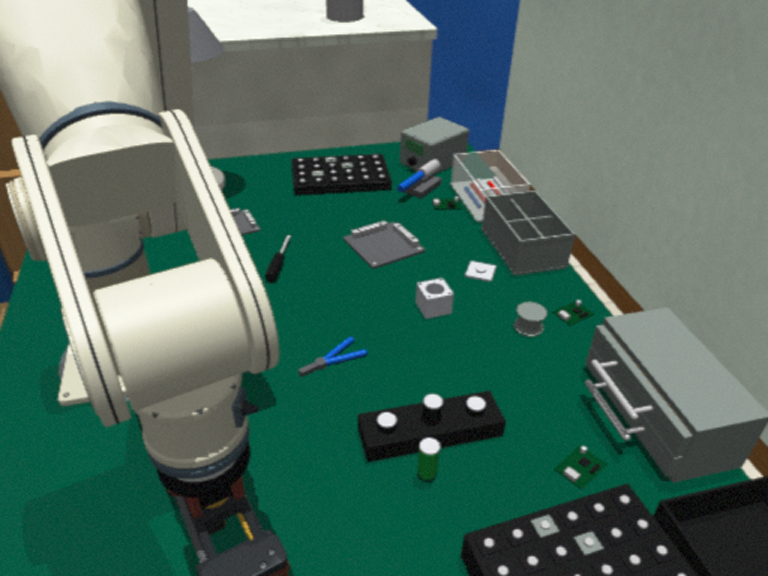

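The tall can is in the middle pocket (top view ≈(534,279), side ≈(433,402)). The green look-alike is at (571,294), the housing at (388,231) and the large jig at (277,250), with its fences on the far and left sides. Next I'll zoom in to refine these positions.

Run:
```python
from h import *
im=vision.get_image("top");sm=vision.get_image("side")
def crop(im,u,v,r,f):
    c=im[v-r:v+r,u-r:u+r][:,:,::-1];return cv2.resize(c,(390,390),interpolation=cv2.INTER_CUBIC)
a=np.hstack([crop(im,258,154,22,0),crop(im,184,167,32,0)]);cv2.imwrite("pics/z1.png",a)
a=np.hstack([crop(im,354,187,40,0),crop(sm,290,198,22,0)]);cv2.imwrite("pics/z2.png",a)
for n,q in(("top","housing"),("top","jig"),("top","tray"),("side","housing"),("top","can")):
    for d in regions_of(q,n)[:2]:
        m=d["mask"].astype(np.uint8);c,_=cv2.findContours(m,0,2);c=max(c,key=cv2.contourArea)
        print(n,q,round(d["confidence"],2),m.sum(),cv2.minAreaRect(c))
```

```text
top housing 0.83 346 ((258.0, 154.5), (19.0, 18.0), 90.0)
top jig 0.96 1756 ((184.587158203125, 167.1238555908203), (42.14435958862305, 43.00640106201172), 73.3007583618164)
top jig 0.65 977 ((133.57691955566406, 266.3846435546875), (31.966934204101562, 31.966930389404297), 78.69007110595703)
top tray 0.92 1300 ((351.5, 186.5), (69.0, 23.0), 90.0)
top tray 0.41 330 ((258.5, 154.5), (19.0, 17.0), 90.0)
side housing 0.58 517 ((289.0961608886719, 198.48077392578125), (24.122283935546875, 24.71063232421875), 78.69007110595703)
top can 0.69 121 ((378.0, 195.5), (9.0, 14.0), 90.0)
top can 0.56 73 ((354.0, 186.5), (7.0, 10.0), 90.0)
```

View pics/z1.png

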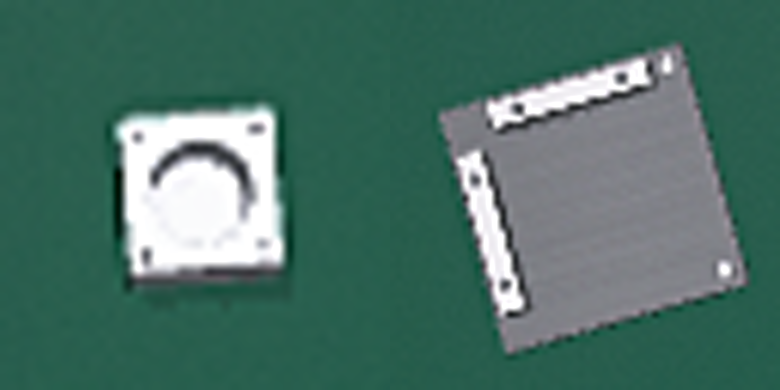

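View pics/z2.png

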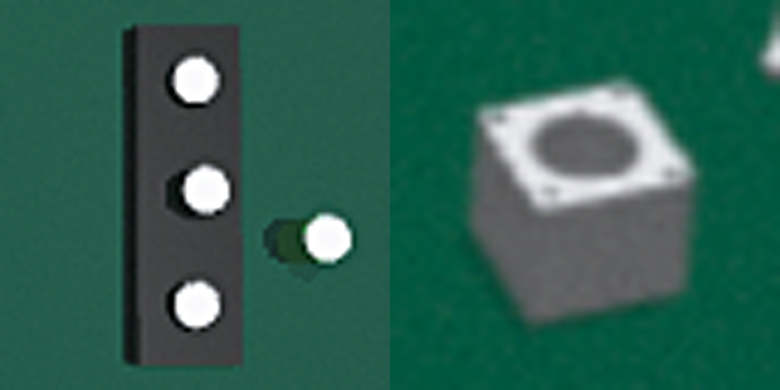

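```bash
cat > fit.py <<'E'
from h import *
from scipy.optimize import least_squares
# fit: render polygon soft masks vs. image
def up(im,u,v,r,s=8):
    M=np.float32([[s,0,-s*(u-r)+ (s-1)/2],[0,s,-s*(v-r)+(s-1)/2]])
    return cv2.warpAffine(im,M,(2*r*s,2*r*s),flags=cv2.INTER_CUBIC)
def blob(n,im,u,v,r,z,f,s=8):
    c=up(im,u,v,r,s).astype(int);m=f(c).astype(np.uint8)
    k,_=cv2.findContours(m,0,cv2.CHAIN_APPROX_NONE)
    k=max(k,key=cv2.contourArea)[:,0].astype(float)
    px=(k-(s-1)/2)/s+[u-r,v-r]
    P=np.array([ray(n,a,b,z)[:2] for a,b in px]);return P
def rect(P):
    (c,wh,a)=cv2.minAreaRect(P.astype(np.float32));return np.round(c,1),np.round(wh,1),round(a,2)
E
python3 - <<'E'
from fit import *
im=vision.get_image("top");sm=vision.get_image("side")
bright=lambda c:c.min(2)>150
nong=lambda c:(c[:,:,1]-c[:,:,0]<22)
for T in(140,170,200):
  b=lambda c:c.min(2)>T
  print("H top",T,rect(blob("top",im,258,154,22,50,b)))
  print("H side",T,rect(blob("side",sm,290,193,20,50,b)))
print("jig top",rect(blob("top",im,184,167,36,6,nong)),"side",rect(blob("side",sm,256,163,40,6,nong)))
for nm,u,v,z in(("mid",356,186,76),("far",353,163,52),("near",354,209,52),("green",380,196,72)):
  P=blob("top",im,u,v,9,z,lambda c:c.min(2)>130);print(nm,cv2.minEnclosingCircle(P.astype(np.float32)),P.mean(0).round(1))
for nm,u,v,z in(("mid",288,267,76),("far",317,269,52),("near",258,280,52)):
  P=blob("side",sm,u,v,12,z,lambda c:c.min(2)>130);print("side",nm,cv2.minEnclosingCircle(P.astype(np.float32)),P.mean(0).round(1))
def tu(xy,o,s):return (xy[0]/s+o[0]-.5+.5/s, xy[1]/s+o[1]-.5+.5/s)
H=[ray("top",*tu(p,(236,132),390/44),50)[:2].round(1) for p in((117,120),(270,105),(285,265),(130,275))];print("Hclick",H,np.mean(H,0))
J=[ray("top",*tu(p,(152,135),390/64),6)[:2].round(1) for p in((50,112),(290,45),(357,283),(118,352))];print("Jclick",J,np.mean(J,0))
E
```

```text
H top 140 (array([596.9,   1.4]), array([59.1, 58. ]), 4.72)
H side 140 (array([595.9,  -1.5]), array([59.1, 58.8]), 5.21)
H top 170 (array([596.9,   1.2]), array([57.8, 57.2]), 5.1)
H side 170 (array([596. ,  -1.2]), array([56.9, 55.8]), 4.67)
H top 200 (array([596.8,   1.1]), array([57. , 56.6]), 4.93)
H side 200 (array([595.9,  -1.1]), array([54.3, 53.2]), 4.83)Traceback (most recent call last):
  File "<stdin>", line 9, in <module>
  File "fit.py", line 12, in blob
    P=np.array([ray(n,a,b,z)[:2] for a,b in px]);return P
                ~~~^^^^^^^^^
  File "h.py", line 10, in ray
    K,R,t=cam(n);d=R.T@np.linalg.inv(K)@np.array([u,v,1.]);c=-R.T@t;return c+d*(z-c[2])/d[2]
          ~~~^^^
  File "h.py", line 4, in cam
    m=vision.camera_model(n);R=cv2.Rodrigues(np.array(m["rvec"],float))[0];return np.array(m["K"]),R,np.array(m["tvec"],float).ravel()
ValueError: time passes only in moves, steps and waits
```

```bash
sed -i 's/^def cam/import functools\n@functools.cache\ndef cam/' h.py
python3 - <<'E'
from fit import *
im=vision.get_image("top");sm=vision.get_image("side")
nong=lambda c:(c[:,:,1]-c[:,:,0]<22)
print("jig top",rect(blob("top",im,184,167,36,6,nong)),"side",rect(blob("side",sm,256,163,40,6,nong)))
for nm,u,v,z in(("mid",356,186,76),("far",353,163,52),("near",354,209,52),("green",380,196,72)):
  P=blob("top",im,u,v,9,z,lambda c:c.min(2)>130);print(nm,cv2.minEnclosingCircle(P.astype(np.float32)),P.mean(0).round(1))
for nm,u,v,z in(("mid",288,267,76),("far",317,269,52),("near",258,280,52)):
  P=blob("side",sm,u,v,12,z,lambda c:c.min(2)>130);print("side",nm,cv2.minEnclosingCircle(P.astype(np.float32)),P.mean(0).round(1))
def tu(xy,o,s):return (xy[0]/s+o[0]-.5+.5/s, xy[1]/s+o[1]-.5+.5/s)
J=[ray("top",*tu(p,(152,135),390/64),6)[:2].round(1) for p in((50,112),(290,45),(357,283),(118,352))];print("Jclick",J,np.mean(J,0))
cv2.imwrite("pics/z3.png",cv2.resize(sm[130:200,220:300][:,:,::-1],None,fx=8,fy=8,interpolation=cv2.INTER_CUBIC))
cv2.imwrite("pics/z4.png",cv2.resize(im[135:200,150:220][:,:,::-1],None,fx=9,fy=9,interpolation=cv2.INTER_CUBIC))
E
```

```text
jig top (array([554.4, 248.2]), array([142.2, 141.5]), 16.77) side (array([554.7, 252.3]), array([152.5, 164.2]), 16.87)
mid ((491.3953857421875, -309.6644287109375), 15.911125183105469) [ 491.2 -309.8]
far ((566.5377197265625, -309.7903747558594), 16.015117645263672) [ 566.3 -310. ]
near ((416.68438720703125, -309.3401794433594), 15.776827812194824) [ 416.4 -309.6]
green ((460.28900146484375, -389.9549865722656), 15.647496223449707) [ 460.3 -389.8]
side mid ((490.29833984375, -311.15594482421875), 15.313811302185059) [ 490.4 -311.3]
side far ((565.3035278320312, -311.0790100097656), 15.417677879333496) [ 565.3 -311.1]
side near ((415.6734313964844, -310.8747863769531), 15.48452377319336) [ 415.6 -310.9]
Jclick [array([602. , 334.8]), array([640.6, 201.7]), array([507.7, 162.5]), array([468.5, 294.2])] [554.7 248.3]
```

View pics/z4.png

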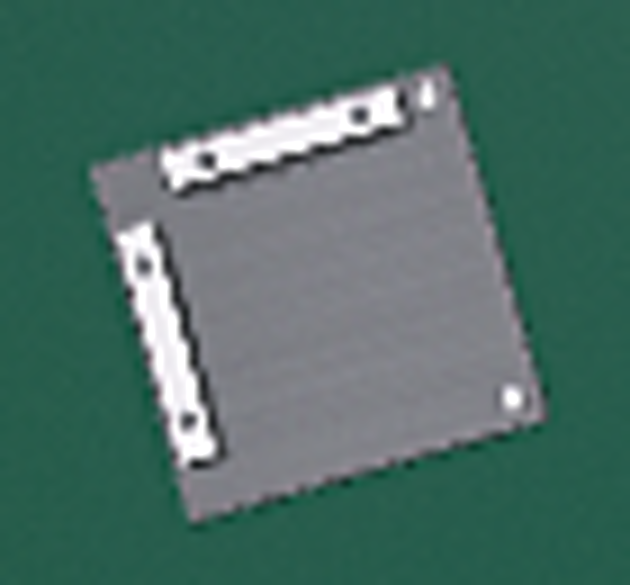

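View pics/z3.png

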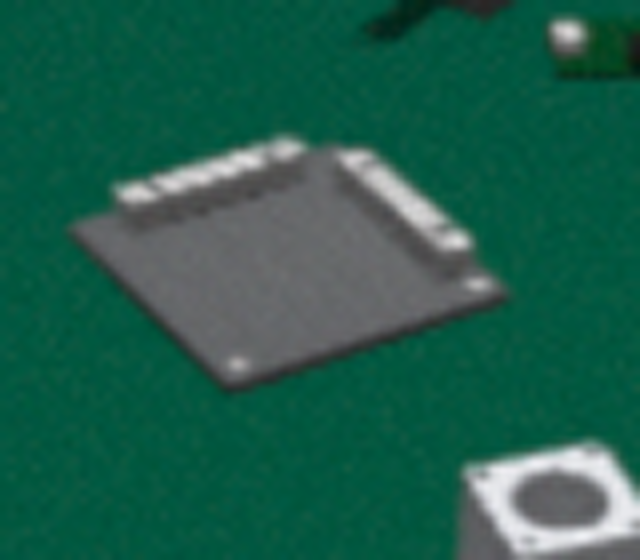

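The top camera puts y about 1–2 mm higher than the side camera, so I'm averaging the two. That gives:
- **Can:** (490.8, −310.5)
- **Housing:** (596.4, 0), yaw +5°
- **Jig:** yaw about 16.7°, with its corner near (588, 310)

The tool's yaw is already 16.4°. I'm moving above the can now.

>>> carry_out:
  targets:
    - [[0,0,0],[30,28,-5],70]
    - [[0,0,0],[62,57,-10],70]
    - [[0,0,0],[94,86,-15],65]
    - [[0,0,0],[126,115,-20],65]
    - [[0,0,0],[157,144,-25],60]
    - [[0,0,0],[189,173,-30],60]
    - [[0,0,0],[220,202,-35],60]
    - [[0,0,0],[252,231,-40],60]
    - [[0,0,0],[284,260,-50],60]
    - [[0,0,0],[305,280,-60],60]

```text
t: 2.68
ee_pos: [481.3, -320.2, 164.1]
orientation: [3.108, 0.447, 0.003]
ft_force: [-1.5, -0.7, -0.4]
width: 60.1
```

>>> carry_out:
  targets:
    - [[0,0,0],[9.6,9.1,-10],60]
    - [[0,0,0],[9.6,9.1,-12.7],60]
    - [[0,0,0],[9.6,9.1,-12.7],60]
    - [[0,0,0],[9.6,9.1,-12.7],60]

```text
t: 3.02
ee_pos: [488.2, -313.0, 150.8]
orientation: [-3.11, -0.447, 0.001]
ft_force: [0.6, -0.2, -0.8]
width: 60.1
```

Run:
```python
from fit import *
im=vision.get_image("top");sm=vision.get_image("side")
cv2.imwrite("pics/a1.png",np.hstack([cv2.resize(x[:,:,::-1],(390,390),interpolation=cv2.INTER_CUBIC) for x in(im[130:230,300:400],sm[200:320,230:350])]))
o=monitor.get_obs();print(o["ee_pos"],o["orientation"],o["ft_force"],o["width"],o["t"])
```

```text
[ 488.15757223 -313.65944528  151.26909748] [3.10941619e+00 4.44469613e-01 4.93130578e-04] [0.23583307 0.29231229 1.41833288] 59.7138361749268 3.1167
```

View pics/a1.png

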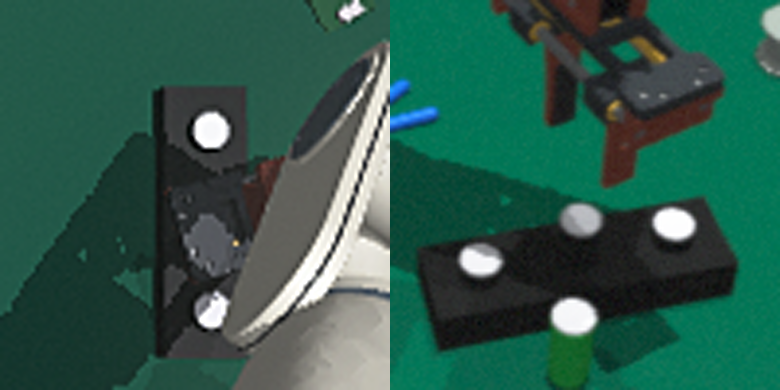

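Both fingers are clear of the cans. The measured pose is about 3 mm short of the commanded one, so I'll check whether that settles.

>>> carry_out:
  targets:
    - [[0,0,0],[0,0,-30],60]
    - [[0,0,0],[0,0,-50],60]
    - [[0,0,0],[0,0,-60],60]
    - [[0,0,0],[0,0,-60],60]
    - [[0,0,0],[0,0,-60],60]

```text
t: 3.53
ee_pos: [488.5, -313.0, 91.1]
orientation: [-3.11, -0.446, 0.0]
ft_force: [0.1, 0.8, 1.0]
width: 60.2
```

Run:
```python
from fit import *
o=monitor.get_obs();print(o["ee_pos"],o["orientation"],o["ft_force"],o["width"],o["t"],o["qvel"])
```

```text
[ 488.54160115 -313.04267513   91.05029281] [-3.10971012e+00 -4.45508014e-01  3.40490158e-04] [0.14718518 0.75187925 0.97525138] 60.18890858779375 3.5333 [ 0.00699038 -0.02090997 -0.01594049 -0.00096386  0.0009054   0.00143609]
```

>>> carry_out:
  targets:
    - [[0,0,0],[2.3,2.5,0],60]
    - [[0,0,0],[2.3,2.5,-12],60]
    - [[0,0,0],[2.3,2.5,-26],60]
    - [[0,0,0],[2.3,2.5,-38],60]
    - [[0,0,0],[2.3,2.5,-40],60]
    - [[0,0,0],[2.3,2.5,-40],60]

```text
t: 4.03
ee_pos: [490.7, -309.4, 49.8]
orientation: [-3.108, -0.447, 0.002]
ft_force: [-0.3, -0.1, -0.9]
width: 59.8
```

>>> carry_out:
  targets:
    - [[0,0,0],[0,0,0],45]
    - [[0,0,0],[0,0,0],38]
    - [[0,0,0],[0,0,0],34]
    - [[0,0,0],[0,0,0],32]
    - [[0,0,0],[0,0,0],28]
    - [[0,0,0],[0,0,0],15]
    - [[0,0,0],[0,0,0],15]
    - [[0,0,0],[0,0,0],15]

```text
t: 4.7
ee_pos: [491.2, -309.6, 51.1]
orientation: [-3.109, -0.447, -0.0]
ft_force: [-1.1, 2.8, 4.4]
width: 29.2
```

Gripped at a width of about 29–30 mm. Lifting straight up.

>>> carry_out:
  targets:
    - [[0,0,0],[0,0,5],15]
    - [[0,0,0],[0,0,15],15]
    - [[0,0,0],[0,0,30],15]
    - [[0,0,0],[0,0,45],15]
    - [[0,0,0],[0,0,65],15]
    - [[0,0,0],[0,0,85],15]
    - [[0,0,0],[0,0,100],15]
    - [[0,0,0],[0,0,110],15]
    - [[0,0,0],[0,0,110],15]
    - [[0,0,0],[0,0,110],15]

```text
t: 5.53
ee_pos: [491.4, -310.0, 161.3]
orientation: [3.109, 0.447, 0.001]
ft_force: [-0.3, -0.6, -0.7]
width: 29.5
```

Run:
```python
from fit import *
o=monitor.get_obs();print(o["ee_pos"],o["ft_force"],o["width"],o["t"])
sm=save("side","pics/s1.png")
p=o["ee_pos"];u,v=proj("side",p).astype(int);print(u,v)
cv2.imwrite("pics/a2.png",cv2.resize(sm[v-50:v+50,u-50:u+50][:,:,::-1],(600,600),interpolation=cv2.INTER_CUBIC))
```

```text
[ 491.37161009 -310.04821538  161.25171877] [-0.26902281 -0.56934383 -0.71263676] 29.453836186789633 5.5333
291 240
```

View pics/a2.png

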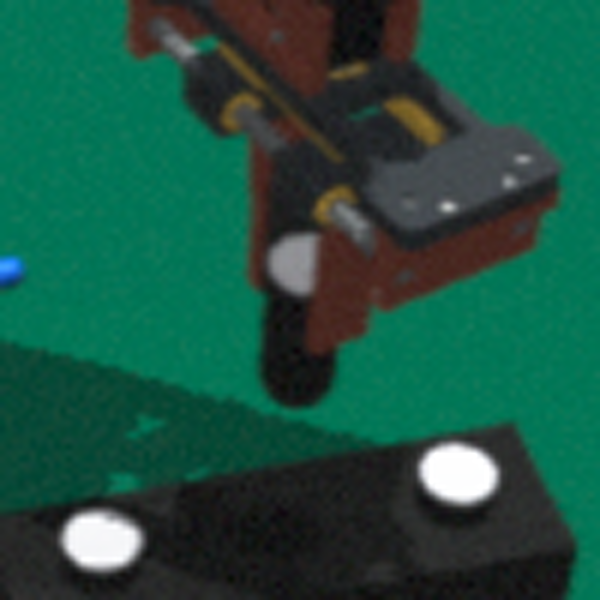

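The can is held upright and clear of the tray, with the short cans undisturbed. Now moving it over the housing.

>>> carry_out:
  targets:
    - [[0,0,0],[5,15,0],15]
    - [[0,0,0],[15,45,0],15]
    - [[0,0,0],[27,80,0],15]
    - [[0,0,0],[39,115,0],15]
    - [[0,0,0],[51,150,0],15]
    - [[0,0,0],[63,185,0],15]
    - [[0,0,0],[75,220,0],15]
    - [[0,0,0],[87,255,0],15]
    - [[0,0,0],[97,285,0],15]
    - [[0,0,0],[102,300,0],15]

```text
t: 6.42
ee_pos: [593.3, -6.4, 159.3]
orientation: [-3.108, -0.451, 0.003]
ft_force: [0.2, -0.8, -0.8]
width: 29.4
```

>>> carry_out:
  targets:
    - [[0,0,0],[3,9,0],15]
    - [[0,0,0],[3,9,-10],15]
    - [[0,0,0],[3,9,-25],15]
    - [[0,0,0],[3,9,-40],15]
    - [[0,0,0],[3,9,-45],15]
    - [[0,0,0],[3,9,-45],15]
    - [[0,0,0],[3,9,-45],15]

```text
t: 7.0
ee_pos: [595.7, -1.7, 115.2]
orientation: [-3.11, -0.446, 0.002]
ft_force: [0.5, -1.3, 0.3]
width: 29.5
```

```bash
cat > look.py <<'E'
from fit import *
import sys
im=vision.get_image("top");sm=vision.get_image("side")
o=monitor.get_obs();print(o["ee_pos"],o["orientation"],o["ft_force"],o["moment"],o["width"],o["t"])
p=o["ee_pos"];out=[]
r=int(sys.argv[2]) if len(sys.argv)>2 else 35
for n,x in(("top",im),("side",sm)):
    u,v=proj(n,p).astype(int);print(n,u,v)
    x=cv2.copyMakeBorder(x,60,60,60,60,0);out.append(cv2.resize(x[v+60-r:v+60+r,u+60-r:u+60+r][:,:,::-1],(395,395),interpolation=cv2.INTER_CUBIC))
cv2.imwrite(sys.argv[1],np.hstack(out))
E
python3 look.py pics/a3.png
```

```text
[596.55800239  -1.39660736 116.25127404] [3.10957489e+00 4.46269014e-01 1.20792484e-03] [-0.40258906  0.50926506 -1.09923927] [-0.02533224  0.00053834  0.00596232] 29.576621606924213 7.1
top 259 149
side 291 173
```

View pics/a3.png

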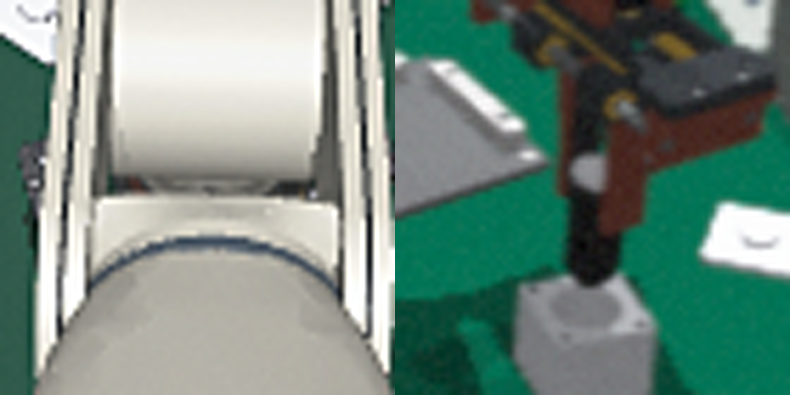

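Both cameras place the can above the bore (side view: can axis x≈594, bore x≈590 in the crop). I'll shift about 1 mm and lower it.

>>> carry_out:
  targets:
    - [[0,0,0],[-0.6,1.4,0],15]
    - [[0,0,0],[-0.6,1.4,-8],15]
    - [[0,0,0],[-0.6,1.4,-16],15]
    - [[0,0,0],[-0.6,1.4,-24],15]
    - [[0,0,0],[-0.6,1.4,-30],15]
    - [[0,0,0],[-0.6,1.4,-36],15]
    - [[0,0,0],[-0.6,1.4,-36],15]

```text
t: 7.68
ee_pos: [594.6, 0.7, 78.0]
orientation: [-3.109, -0.448, 0.004]
ft_force: [-0.5, -0.3, -0.7]
width: 29.4
```

```bash
python3 look.py pics/a4.png 25
```

```text
[595.41152352   0.60362601  79.2641637 ] [-3.10943912e+00 -4.47398415e-01  1.32736757e-03] [-0.27922945  0.93613876  0.04756497] [0.02707554 0.01257634 0.00158696] 29.16011552896825 7.7833
top 258 152
side 289 183
```

View pics/a4.png

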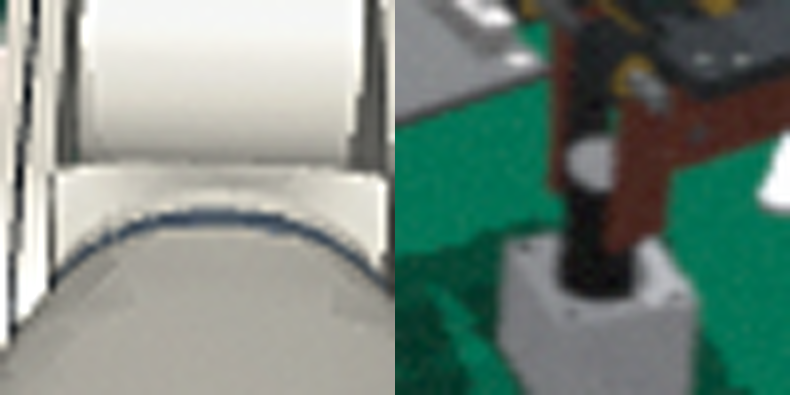

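The can has entered the bore with no contact force. I'll go on down, slower near the floor.

>>> carry_out:
  targets:
    - [[0,0,0],[0.5,0,-6],15]
    - [[0,0,0],[0.5,0,-12],15]
    - [[0,0,0],[0.5,0,-17],15]
    - [[0,0,0],[0.5,0,-20],15]
    - [[0,0,0],[0.5,0,-21.5],15]
    - [[0,0,0],[0.5,0,-21.5],15]

```text
t: 8.28
ee_pos: [595.8, 0.6, 57.7]
orientation: [-3.109, -0.447, 0.001]
ft_force: [-0.7, -0.0, -1.7]
width: 29.7
```

>>> carry_out:
  targets:
    - [[0,0,0],[0,0,-1],15]
    - [[0,0,0],[0,0,-2],15]
    - [[0,0,0],[0,0,-2],15]

```text
t: 8.53
ee_pos: [596.2, 0.6, 56.3]
orientation: [-3.11, -0.447, -0.0]
ft_force: [0.3, 1.5, -0.1]
width: 29.3
```

>>> carry_out:
  targets:
    - [[0,0,0],[0,0,-0.7],15]
    - [[0,0,0],[0,0,-1.4],15]
    - [[0,0,0],[0,0,-1.4],15]

```text
t: 8.78
ee_pos: [596.1, 0.6, 54.8]
orientation: [-3.11, -0.447, -0.0]
ft_force: [-0.7, 0.7, -0.7]
width: 29.5
```

>>> carry_out:
  targets:
    - [[0,0,0],[0,0,-0.7],15]
    - [[0,0,0],[0,0,-1.0],15]
    - [[0,0,0],[0,0,-1.0],15]

```text
t: 9.03
ee_pos: [596.1, 0.6, 53.8]
orientation: [-3.11, -0.447, 0.0]
ft_force: [-0.8, -0.4, -1.2]
width: 29.6
```

>>> carry_out:
  targets:
    - [[0,0,0],[0,0,-0.4],15]
    - [[0,0,0],[0,0,-0.7],15]
    - [[0,0,0],[0,0,-0.7],15]

```text
t: 9.28
ee_pos: [596.2, 0.6, 53.2]
orientation: [3.11, 0.448, 0.0]
ft_force: [-0.1, 0.6, 0.5]
width: 29.5
```

>>> carry_out:
  targets:
    - [[0,0,0],[0,0,-0.4],15]
    - [[0,0,0],[0,0,-0.6],15]
    - [[0,0,0],[0,0,-0.6],15]

```text
t: 9.53
ee_pos: [596.4, 0.6, 53.0]
orientation: [3.11, 0.447, 0.001]
ft_force: [-1.3, 0.0, 4.4]
width: 28.9
```

Contact at z=53.0 with +4.4 N, as predicted for the bore floor. Releasing.

>>> carry_out:
  targets:
    - [[0,0,0],[0,0,0],30]
    - [[0,0,0],[0,0,0],32]
    - [[0,0,0],[0,0,0],34]
    - [[0,0,0],[0,0,0],38]
    - [[0,0,0],[0,0,0],44]
    - [[0,0,0],[0,0,0],50]
    - [[0,0,0],[0,0,0],50]

```text
t: 10.12
ee_pos: [596.0, 0.6, 52.4]
orientation: [-3.11, -0.447, 0.0]
ft_force: [0.5, -0.2, -0.1]
width: 49.7
```

>>> carry_out:
  targets:
    - [[0,0,0],[0,0,10],50]
    - [[0,0,0],[0,0,25],50]
    - [[0,0,0],[0,0,42],50]
    - [[0,0,0],[0,0,52],60]
    - [[0,0,0],[0,0,52],80]
    - [[0,0,0],[0,0,52],87]
    - [[0,0,0],[0,0,52],87]

```text
t: 10.7
ee_pos: [595.7, 0.6, 104.2]
orientation: [-3.109, -0.447, 0.001]
ft_force: [-1.0, -0.0, -0.3]
width: 73.3
```

```bash
python3 look.py pics/a5.png 35
```

```text
[595.43816551   0.61194224 103.69009805] [-3.10932215e+00 -4.47388075e-01  2.42526782e-03] [-0.75520788  0.41742229 -0.33529245] [ 0.02555167 -0.02586461  0.02325952] 81.05592140663495 10.8
top 258 150
side 290 177
```

View pics/a5.png

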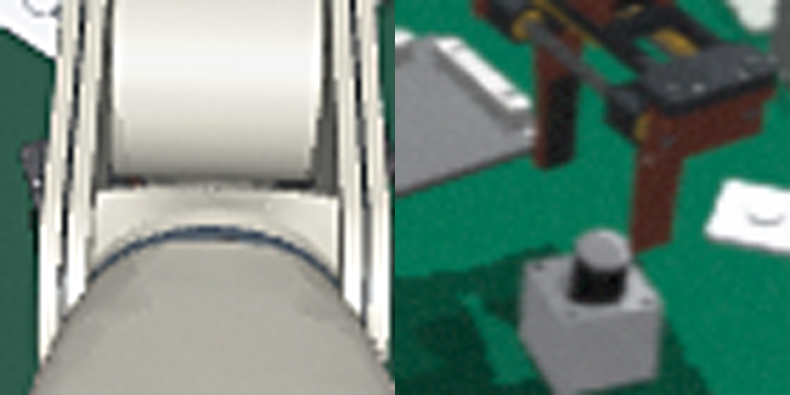

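The can is standing in the bore, housing unmoved. Now I'll turn −11.5° to align with the housing and descend around it.

>>> carry_out:
  targets:
    - [[0,0,-4],[0.3,-0.3,0],87]
    - [[0,0,-8],[0.6,-0.6,0],87]
    - [[0,0,-11.5],[0.6,-0.6,0],87]
    - [[0,0,-11.5],[0.6,-0.6,-6],87]
    - [[0,0,-11.5],[0.6,-0.6,-18],87]
    - [[0,0,-11.5],[0.6,-0.6,-30],87]
    - [[0,0,-11.5],[0.6,-0.6,-40],87]
    - [[0,0,-11.5],[0.6,-0.6,-40],87]

```text
t: 11.47
ee_pos: [594.6, 0.0, 61.3]
orientation: [-3.138, -0.135, 0.008]
ft_force: [-0.4, -0.8, -0.6]
width: 87.1
```

```bash
python3 look.py pics/a6.png 35
```

```text
[5.96008864e+02 9.08257336e-03 6.33839984e+01] [-3.13857708 -0.13442644  0.00335609] [-0.3146596  -0.11521578  0.12380209] [ 0.03555799  0.04202819 -0.05065772] 87.14484658852308 11.5667
top 258 152
side 289 188
```

View pics/a6.png

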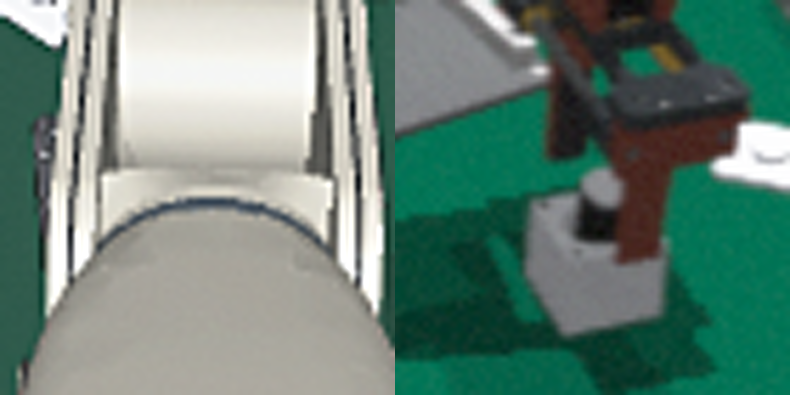

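>>> carry_out:
  targets:
    - [[0,0,0],[0,0,-7],87]
    - [[0,0,0],[0,0,-15],87]
    - [[0,0,0],[0,0,-23],87]
    - [[0,0,0],[0,0,-31],87]
    - [[0,0,0],[0,0,-37],87]
    - [[0,0,0],[0,0,-39],87]
    - [[0,0,0],[0,0,-39],87]
    - [[0,0,0],[0,0,-39],87]

```text
t: 12.23
ee_pos: [596.7, 0.0, 25.4]
orientation: [-3.139, -0.134, 0.0]
ft_force: [0.5, -0.2, -0.1]
width: 86.8
```

>>> carry_out:
  targets:
    - [[0,0,0],[0,0,0],75]
    - [[0,0,0],[0,0,0],68]
    - [[0,0,0],[0,0,0],63]
    - [[0,0,0],[0,0,0],60]
    - [[0,0,0],[0,0,0],57]
    - [[0,0,0],[0,0,0],54]
    - [[0,0,0],[0,0,0],45]
    - [[0,0,0],[0,0,0],40]
    - [[0,0,0],[0,0,0],40]

```text
t: 12.98
ee_pos: [596.8, 0.3, 25.8]
orientation: [-3.138, -0.133, -0.0]
ft_force: [-0.7, 4.4, 4.1]
width: 56.0
```

>>> carry_out:
  targets:
    - [[0,0,0],[0,0,3],40]
    - [[0,0,0],[0,0,8],40]
    - [[0,0,0],[0,0,15],40]
    - [[0,0,0],[0,0,25],40]
    - [[0,0,0],[0,0,35],40]
    - [[0,0,0],[0,0,43],40]
    - [[0,0,0],[0,0,45],40]
    - [[0,0,0],[0,0,45],40]

```text
t: 13.65
ee_pos: [597.5, -0.1, 71.8]
orientation: [3.139, 0.134, 0.003]
ft_force: [-0.3, -0.7, -4.3]
width: 55.5
```

```bash
python3 look.py pics/a7.png 35
```

```text
[ 5.96616357e+02 -9.82091432e-03  7.06612637e+01] [3.13873293e+00 1.33604374e-01 1.56701626e-04] [-0.12830172  0.20571982 -3.95090627] [ 0.00275502  0.01430289 -0.01468999] 55.684783743693394 13.75
top 258 152
side 290 186
```

View pics/a7.png

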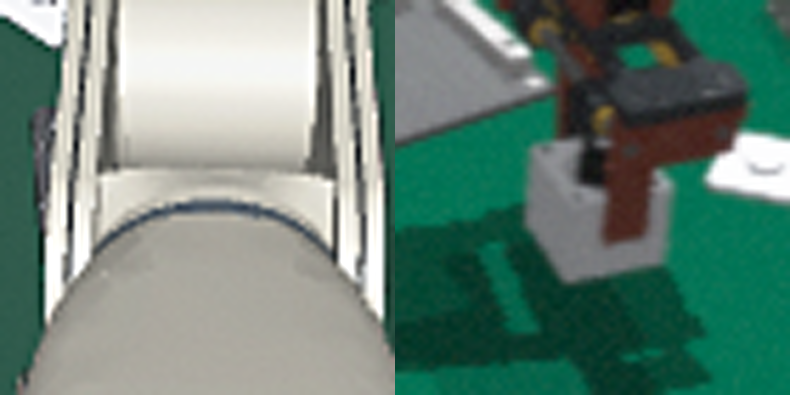

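Lifted level, about 4 N as expected, with the can still in the bore. Moving over the jig and turning +11.8°, aiming to leave about a 10 mm gap to both fences.

>>> carry_out:
  targets:
    - [[0,0,1],[-2,12,0],40]
    - [[0,0,2],[-5,35,0],40]
    - [[0,0,3.5],[-8,62,0],40]
    - [[0,0,5],[-12,92,0],40]
    - [[0,0,6.5],[-16,122,0],40]
    - [[0,0,8],[-20,152,0],40]
    - [[0,0,9.5],[-24,182,0],40]
    - [[0,0,10.5],[-28,212,0],40]
    - [[0,0,11.5],[-32,240,0],40]
    - [[0,0,11.8],[-34,252,0],40]

```text
t: 14.58
ee_pos: [561.5, 255.8, 70.0]
orientation: [-3.107, -0.462, 0.001]
ft_force: [0.0, 0.1, -4.4]
width: 55.7
```

>>> carry_out:
  targets:
    - [[0,0,0],[-0.3,7,0],40]
    - [[0,0,0],[-0.3,10,0],40]
    - [[0,0,0],[-0.3,10,0],40]
    - [[0,0,0],[-0.3,10,0],40]

```text
t: 14.92
ee_pos: [562.4, 261.0, 70.3]
orientation: [3.108, 0.454, -0.001]
ft_force: [0.4, -0.1, -3.6]
width: 55.5
```

```bash
python3 look.py pics/a8.png 40
```

```text
[562.56815321 260.71541764  70.45019968] [ 3.10845501e+00  4.53140552e-01 -6.90117782e-04] [ 0.91338914  0.05281833 -4.23656987] [-0.02522772  0.04902157  0.03517378] 55.93233339419442 15.0167
top 177 162
side 257 143
```

View pics/a8.png

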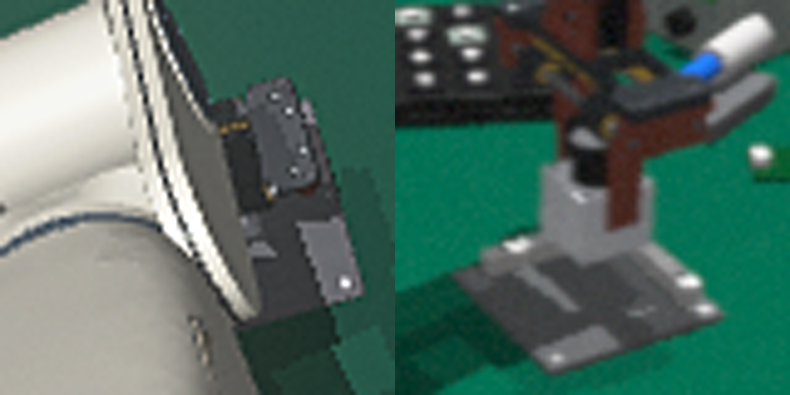

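Run:
```python
from fit import *
s=9
def l(a,b):return np.cross([*a,1],[*b,1])
x=np.cross(l((175,190),(405,120)),l((152,222),(215,455)));x=x[:2]/x[2];u=x/s+[150,135]-.5+.5/s
print(u,ray("top",*u,22))
# side z3: scale 8 origin 220,130: fence_side inner top edge (left fence), far fence inner top edge
s=8
x=np.cross(l((125,208),(308,155)),l((340,162),(450,250)));x=x[:2]/x[2];u=x/s+[220,130]-.5+.5/s
print(u,ray("side",*u,22))
for P in((587.8,309.4,22),(587.8,309.4,6)):print(proj("top",P),proj("side",P))
```

```text
[165.75047893 156.65565134] [587.13263364 310.34775824  22.        ]
[260.19627633 148.31952106] [586.32412349 303.78599286  22.        ]
[166.03772353 156.45959468] [260.19219753 147.47327791]
[167.17589379 157.16783225] [260.07841078 151.2552229 ]
```

The corner estimate agrees with the fence edges in the top view: (587, 310). Lowering onto the plate.

>>> carry_out:
  targets:
    - [[0,0,0],[0,0,-6],40]
    - [[0,0,0],[0,0,-13],40]
    - [[0,0,0],[0,0,-20],40]
    - [[0,0,0],[0,0,-27],40]
    - [[0,0,0],[0,0,-32],40]
    - [[0,0,0],[0,0,-35],40]
    - [[0,0,0],[0,0,-35],40]
    - [[0,0,0],[0,0,-35],40]

```text
t: 15.68
ee_pos: [562.3, 262.0, 35.3]
orientation: [3.108, 0.456, -0.001]
ft_force: [-0.7, 0.3, -4.1]
width: 56.0
```

```bash
python3 look.py pics/a9.png 30
```

```text
[562.65503573 262.14786462  35.8028643 ] [-3.10822524e+00 -4.55636643e-01 -8.09181458e-04] [ 1.19407445 -0.53184576 -3.41518622] [ 0.05285944 -0.01586215  0.00067067] 55.972710847950125 15.7833
top 179 163
side 256 151
```

View pics/a9.png

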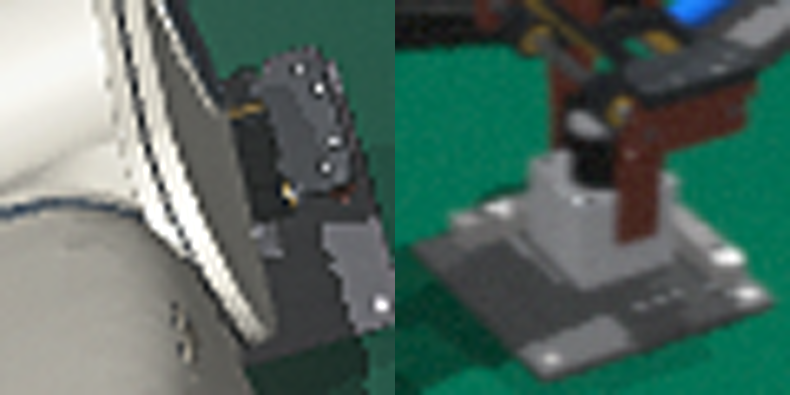

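>>> carry_out:
  targets:
    - [[0,0,0],[0,0,-1],40]
    - [[0,0,0],[0,0,-2],40]
    - [[0,0,0],[0,0,-3],40]
    - [[0,0,0],[0,0,-3],40]

```text
t: 16.12
ee_pos: [562.3, 262.0, 32.5]
orientation: [3.108, 0.456, -0.0]
ft_force: [-0.4, -1.4, -3.1]
width: 56.1
```

>>> carry_out:
  targets:
    - [[0,0,0],[0,0,-0.5],40]
    - [[0,0,0],[0,0,-1],40]
    - [[0,0,0],[0,0,-1],40]

```text
t: 16.37
ee_pos: [562.5, 262.0, 31.8]
orientation: [-3.108, -0.456, -0.0]
ft_force: [-0.3, -0.5, -1.1]
width: 55.5
```

>>> carry_out:
  targets:
    - [[0,0,0],[0,0,-0.3],40]
    - [[0,0,0],[0,0,-0.5],40]
    - [[0,0,0],[0,0,-0.5],40]

```text
t: 16.62
ee_pos: [562.5, 262.0, 31.8]
orientation: [-3.108, -0.456, -0.0]
ft_force: [-2.6, -1.3, 5.6]
width: 56.1
```

>>> carry_out:
  targets:
    - [[0,0,0],[0,0,-0.3],40]
    - [[0,0,0],[0,0,-0.5],40]
    - [[0,0,0],[0,0,-0.5],40]

```text
t: 16.87
ee_pos: [562.5, 262.0, 31.8]
orientation: [-3.108, -0.455, -0.0]
ft_force: [-3.5, -2.2, 9.3]
width: 56.0
```

It's seated on the plate with about 13 N on it. Sliding diagonally toward the corner.

>>> carry_out:
  targets:
    - [[0,0,0],[1,1.9,0],40]
    - [[0,0,0],[2,3.7,0],40]
    - [[0,0,0],[3,5.6,0],40]
    - [[0,0,0],[4,7.5,0],40]
    - [[0,0,0],[4.7,8.7,0],40]
    - [[0,0,0],[4.7,8.7,0],40]

```text
t: 17.37
ee_pos: [567.9, 270.8, 31.8]
orientation: [-3.108, -0.456, -0.002]
ft_force: [-0.9, -3.2, 7.1]
width: 55.7
```

>>> carry_out:
  targets:
    - [[0,0,0],[1,0.3,0],40]
    - [[0,0,0],[1.9,0.6,0],40]
    - [[0,0,0],[1.9,0.6,0],40]

```text
t: 17.62
ee_pos: [569.4, 271.4, 31.8]
orientation: [-3.108, -0.455, -0.001]
ft_force: [-3.1, -1.9, 8.7]
width: 55.7
```

>>> carry_out:
  targets:
    - [[0,0,0],[0.5,0.15,0],40]
    - [[0,0,0],[1,0.3,0],40]
    - [[0,0,0],[1,0.3,0],40]

```text
t: 17.87
ee_pos: [570.2, 271.7, 31.8]
orientation: [-3.108, -0.455, -0.001]
ft_force: [-4.8, -1.3, 9.0]
width: 55.9
```

>>> carry_out:
  targets:
    - [[0,0,0],[0.5,0.15,0],40]
    - [[0,0,0],[1,0.3,0],40]
    - [[0,0,0],[1,0.3,0],40]

```text
t: 18.12
ee_pos: [570.3, 271.8, 31.8]
orientation: [3.108, 0.456, -0.002]
ft_force: [-7.2, -2.5, 12.1]
width: 55.9
```

Contact with the far fence. Now along jig +y.

>>> carry_out:
  targets:
    - [[0,0,0],[-0.3,1,0],40]
    - [[0,0,0],[-0.6,1.9,0],40]
    - [[0,0,0],[-0.6,1.9,0],40]

```text
t: 18.37
ee_pos: [570.1, 272.6, 31.8]
orientation: [3.107, 0.456, -0.002]
ft_force: [-5.3, -9.5, 13.0]
width: 55.8
```

>>> carry_out:
  targets:
    - [[0,0,0],[-0.15,0.5,0],40]
    - [[0,0,0],[-0.3,1,0],40]
    - [[0,0,0],[-0.3,1,0],40]

```text
t: 18.62
ee_pos: [569.8, 273.4, 31.8]
orientation: [3.107, 0.456, -0.002]
ft_force: [-3.6, -9.6, 12.2]
width: 55.8
```

>>> carry_out:
  targets:
    - [[0,0,0],[-0.15,0.5,0],40]
    - [[0,0,0],[-0.3,1,0],40]
    - [[0,0,0],[-0.3,1,0],40]

```text
t: 18.87
ee_pos: [569.6, 274.3, 31.8]
orientation: [3.107, 0.455, -0.002]
ft_force: [-4.8, -8.2, 12.2]
width: 56.0
```

>>> carry_out:
  targets:
    - [[0,0,0],[-0.15,0.5,0],40]
    - [[0,0,0],[-0.3,1,0],40]
    - [[0,0,0],[-0.3,1,0],40]

```text
t: 19.12
ee_pos: [569.3, 275.3, 31.8]
orientation: [3.107, 0.456, -0.002]
ft_force: [-4.3, -9.1, 11.5]
width: 56.2
```

>>> carry_out:
  targets:
    - [[0,0,0],[-0.15,0.5,0],40]
    - [[0,0,0],[-0.3,1,0],40]
    - [[0,0,0],[-0.3,1,0],40]

```text
t: 19.37
ee_pos: [569.0, 276.3, 31.8]
orientation: [3.107, 0.455, -0.002]
ft_force: [-4.1, -8.7, 12.7]
width: 55.7
```

```bash
python3 look.py pics/b1.png 25
```

```text
[568.97028325 276.33218012  31.8486616 ] [ 3.10662007e+00  4.55455835e-01 -1.83884097e-03] [-4.11208266 -8.56703788 11.86136645] [-1.39632918  0.7315943   0.02748836] 55.34632785392952 19.4667
top 175 161
side 257 150
```

View pics/b1.png

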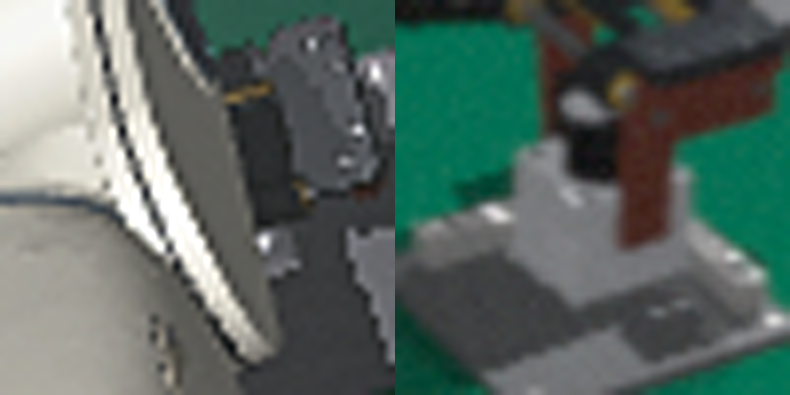

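```bash
cat > ov.py <<'E'
from fit import *
import sys
sm=vision.get_image("side");o=monitor.get_obs();print(o["ee_pos"],o["ft_force"],o["width"],o["t"])
s=10;u0,v0,wd,ht=222,128,78,58
A=cv2.resize(sm[v0:v0+ht,u0:u0+wd][:,:,::-1],None,fx=s,fy=s,interpolation=cv2.INTER_CUBIC);B=A.copy()
def pt(P):
    q=proj("side",P);return tuple(np.round((q-[u0,v0]+.5)*s-.5).astype(int).tolist())
def ln(P,Q,c):cv2.line(B,pt(P),pt(Q),c,1)
a=np.radians(16.6);ex=np.array([np.cos(a),np.sin(a),0]);ey=np.array([-np.sin(a),np.cos(a),0])
C=np.array([float(sys.argv[2]),float(sys.argv[3]),6]) if len(sys.argv)>3 else np.array([587.8,309.4,6])
z=np.array([0,0,1.])
pl=[C+x*ex+y*ey for x,y in((20,20),(20,-120),(-120,-120),(-120,20))]
for i in range(4):ln(pl[i],pl[(i+1)%4],(255,0,0))
for h in(0,16):
    ln(C-10*ey+h*z,C-100*ey+h*z,(0,255,255));ln(C-10*ex+h*z,C-100*ex+h*z,(0,255,255))
p=o["ee_pos"].copy();hc=np.array([p[0],p[1],6])
for h in(0,50):
    q=[hc+h*z+28*x*ex+28*y*ey for x,y in((1,1),(1,-1),(-1,-1),(-1,1))]
    for i in range(4):ln(q[i],q[(i+1)%4],(0,0,255))
cv2.imwrite(sys.argv[1],B);cv2.imwrite(sys.argv[1].replace(".png","r.png"),A)
E
python3 ov.py pics/o1.png
```

```text
[568.97795531 276.34445656  31.83859724] [-4.66930966 -9.02056326 11.87146758] 55.85712335079321 19.5167
```

View pics/o1.png

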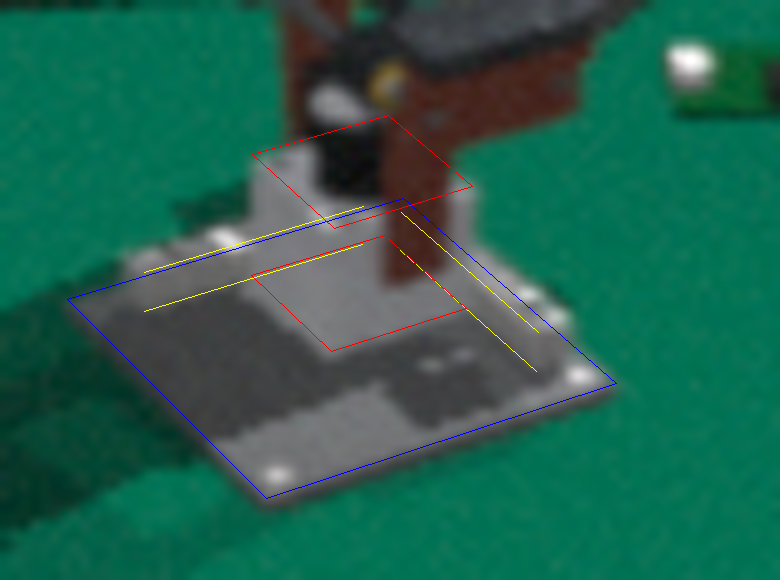

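View pics/o1r.png

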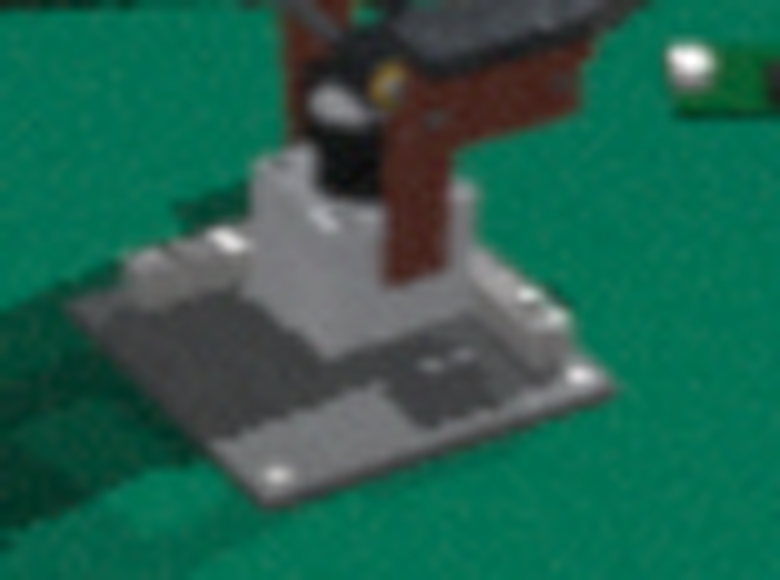

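>>> carry_out:
  targets:
    - [[0,0,0],[-0.15,0.5,0],40]
    - [[0,0,0],[-0.3,1,0],40]
    - [[0,0,0],[-0.3,1,0],40]

```text
t: 19.77
ee_pos: [568.7, 277.0, 31.8]
orientation: [3.106, 0.456, -0.002]
ft_force: [-4.2, -11.0, 13.0]
width: 55.8
```

>>> carry_out:
  targets:
    - [[0,0,0],[-0.15,0.5,0],40]
    - [[0,0,0],[-0.3,1,0],40]
    - [[0,0,0],[-0.3,1,0],40]

```text
t: 20.02
ee_pos: [568.7, 277.1, 31.9]
orientation: [3.105, 0.456, -0.002]
ft_force: [-2.2, -14.8, 13.9]
width: 55.7
```

Both fences are now in contact. I'll raise the push in x and y, add down-press, and then check the tilt.

>>> carry_out:
  targets:
    - [[0,0,0],[0,0,-0.7],40]
    - [[0,0,0],[0.6,0.5,-1],40]
    - [[0,0,0],[1.3,1.0,-1],40]
    - [[0,0,0],[1.3,1.0,-1],40]
    - [[0,0,0],[1.3,1.0,-1],40]

```text
t: 20.43
ee_pos: [568.8, 277.1, 31.8]
orientation: [3.104, 0.455, -0.006]
ft_force: [-9.2, -19.7, 26.3]
width: 56.0
```

```bash
cat > st.py <<'E'
from h import *
from scipy.spatial.transform import Rotation as Ro
o=monitor.get_obs();R=Ro.from_rotvec(o["orientation"]).as_matrix();a=np.radians(16.6)
f=o["ft_force"];c,s=np.cos(a),np.sin(a)
zt=-R[:,2];y=R[:,1]*np.sign(R[1,1])
print("ee",o["ee_pos"].round(2),"Fjig",round(c*f[0]+s*f[1],1),round(-s*f[0]+c*f[1],1),f[2].round(1),"yaw",np.degrees(np.arctan2(-y[0],y[1])).round(2),"tilt deg toward world x,y",np.degrees(zt[:2]).round(2),"M",o["moment"].round(2),o["width"],o["t"])
E
python3 st.py
```

```text
ee [568.82 277.12  31.81] Fjig -14.5 -16.2 26.3 yaw 16.69 tilt deg toward world x,y [0.19 0.29] M [-3.35  1.31 -0.13] 55.998720587021324 20.4333
```

Forces are good (about 15/16/26 N). The tool leans about 0.3° into the corner, so I'll counter-turn slightly.

>>> carry_out:
  targets:
    - [[0.2,-0.12,0],[0.1,0.1,0],40]
    - [[0.4,-0.25,0],[0.2,0.3,0],40]
    - [[0.4,-0.25,0],[0.2,0.3,0],40]
    - [[0.4,-0.25,0],[0.2,0.3,0],40]

```text
t: 20.77
ee_pos: [568.8, 277.1, 31.7]
orientation: [-3.107, -0.457, -0.001]
ft_force: [-7.8, -20.1, 26.2]
width: 55.8
```

```bash
python3 st.py
```

```text
ee [568.83 277.1   31.72] Fjig -13.2 -17.0 26.2 yaw 16.72 tilt deg toward world x,y [-0.04 -0.06] M [-4.24  1.39 -0.16] 55.807841558036344 20.7667
```

Flat to within 0.1°. A wrist yaw moment of only −0.16 N·m means the faces bear nearly evenly; one-edge contact would give about ±0.9. I'll probe the yaw slightly to confirm squareness.

>>> carry_out:
  targets:
    - [[0,0,-0.15],[0,0,0],40]
    - [[0,0,-0.15],[0,0,0],40]
    - [[0,0,-0.15],[0,0,0],40]

```text
t: 21.02
ee_pos: [568.8, 277.1, 31.7]
orientation: [-3.108, -0.454, -0.001]
ft_force: [-8.7, -20.9, 26.6]
width: 56.2
```

```bash
python3 st.py
```

```text
ee [568.84 277.08  31.72] Fjig -14.3 -17.5 26.6 yaw 16.63 tilt deg toward world x,y [-0.04 -0.05] M [-4.09  1.47  0.2 ] 56.2373462927422 21.0167
```

The moment crosses zero between the two yaws, so the housing is square at about 16.67°. Settling there with a bit more push.

>>> carry_out:
  targets:
    - [[0,0,0.07],[0.3,0.35,0],40]
    - [[0.1,-0.08,0.07],[0.6,0.7,0],40]
    - [[0.1,-0.08,0.07],[0.6,0.7,0],40]
    - [[0.1,-0.08,0.07],[0.6,0.7,0],40]
    - [[0.1,-0.08,0.07],[0.6,0.7,0],40]
    - [[0.1,-0.08,0.07],[0.6,0.7,0],40]

```text
t: 21.52
ee_pos: [568.8, 277.1, 31.7]
orientation: [-3.107, -0.456, -0.001]
ft_force: [-10.6, -23.2, 28.9]
width: 55.6
```

```bash
python3 st.py; python3 ov.py pics/o2.png 587.6 309.9
python3 - <<'E'
from h import *
save("top","pics/tf.png");save("side","pics/sf.png")
E
```

```text
ee [568.81 277.11  31.7 ] Fjig -16.8 -19.3 28.9 yaw 16.68 tilt deg toward world x,y [-0.04 -0.08] M [-4.83  1.6   0.03] 55.63841181502417 21.5167
[568.83418874 277.12207652  31.72677881] [-10.50797443 -23.38305392  29.43981346] 55.747412943168676 21.5667
```

View pics/o2r.png

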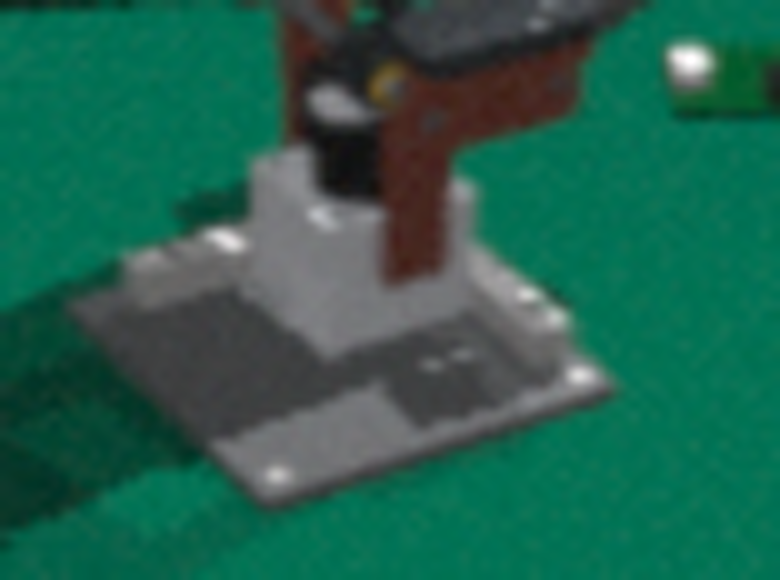

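View pics/tf.png

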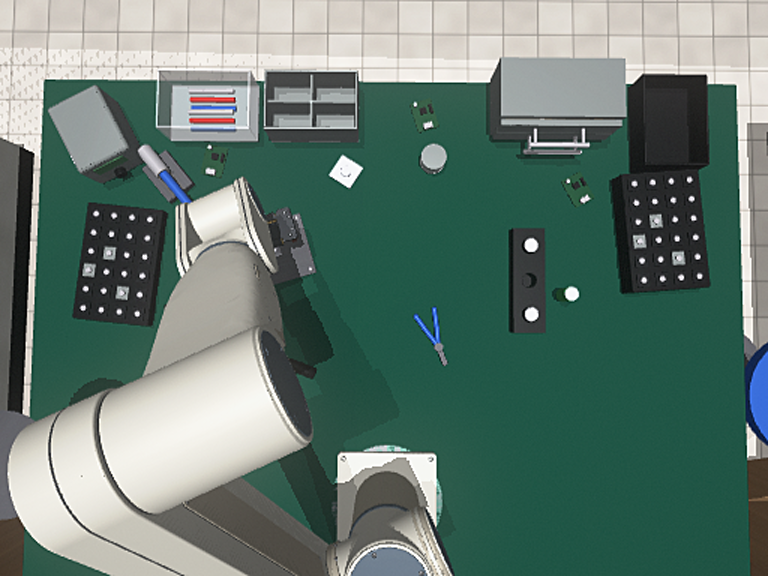

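View pics/sf.png

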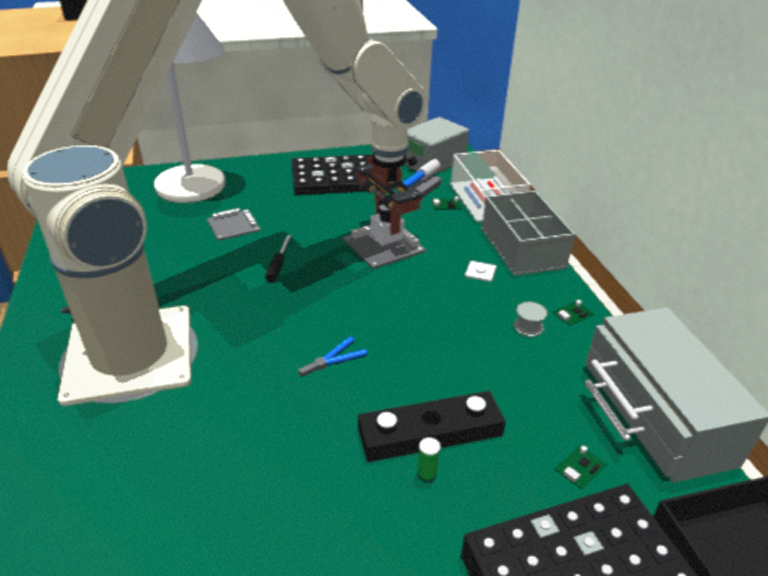

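The housing sits in the corner touching both fences (side crop: left edge x≈248 at the side fence, right edge x≈470 at the far fence), with the can in its bore. The other items are where they started. Handing in.

```bash
python3 -c "
from h import *
print(order.close_job())"
```

```text
the job is handed in; nothing more can be done
None
```

The job is done and was handed in at about 21.6 s of the 72 s allowed. The tall can stands in the housing's bore, and the gripper is still holding the housing pressed into the corner of the larger jig. The hand-in gives no verdict, so these results rest on my own checks.

**Can:** I took it from the tray's middle pocket and lowered it into the bore in small steps. It met the floor at the predicted height with about 4 N, and I released it there.

**Housing:** I carried it level onto the plate, then slid it until the force rose first at the far fence and then at the side fence.

**Last checks:**

| Check | Reading |
|---|---|
| Push toward far fence | about 17 N |
| Push toward side fence | about 19 N |
| Down-press at the wrist | about 29 N |
| Tool tilt | under 0.1° |
| Wrist yaw moment | about 0.03 N·m, so both faces bear evenly |
| Measured position | steady while pressed |

- **Other items:** in the final pictures the other listed items and the green look-alike are where they started. The arm partly hid the screwdriver in the top view.
- **Disagreement:** the side fence was met about 2.5 mm further in than my camera estimate of the corner. That is a little more than the 2 mm calibration tolerance, and I trusted the contact forces over the estimate.
- **Image limits:** the pictures are too coarse to show a gap under about 2 mm, so contact with the fences rests mainly on the forces.

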